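# Take the clip-in roof off the model house

### The job

Push the trolley's brake lever down to lock it, then press in the snap tab at the low edge of the model house's roof so that the roof panel pops up, lift the panel off by its bar, and lay it gently, bar upwards, flat in the middle of the cutting mat. With the panel lying there, flick the brake lever back fully up. Do not let the trolley roll along its track, and leave the tree, glue bottle, tape roll and mug alone.

Things in the scene. Friction and masses are not known exactly. Their poses are not given: they have to be found in the camera images.
- brake_pedal (a point): Middle of the rubber pedal (26 mm long, 24 wide, 10 thick) on the free end of the steel brake lever at the trolley's left (+y) side. x runs along the lever to the hinge, y across it, z square to its top. 82 mm above the table when up, 45 when locked. The lever stays where left; about 5 N moves it. Can be pressed from above, or pinched across its width from above and lifted.
- brake_hinge (a point): Hinge point of the brake lever, on the trolley, 45 mm above the table; axes as the pedal's. The pedal's middle is 88 mm from it along the lever's -x.
- brake (a joint): Brake lever angle, rad. 0 = fully up (the lever then slopes 0.45 rad upwards to the pedal); grows as the pedal goes down. At 0.45 the lever is level and its rubber shoe meets the track: 0.43 or more is locked. About 12 N down on the pedal locks it firmly.
- trolley (a joint): Wheeled trolley's position along its track, m: 0 at the start, + away from the robot along the track, end stops at 0.035 either way. Unlocked it rolls at about 3 N of push; locked it stands about 8 N.
- roof_seat (a point): Middle of the house's sloping roof opening, on the plane of its rim's top edges, 150 mm above the table; moves with the trolley. z is square to the roof (leaning 25 degrees from vertical towards the robot's side), x points up the slope, y along the eave. Rim outside 125 mm (x) by 145 mm (y).
- tab_pad (a point): Middle of the top of the finger pad (40 mm along the slope, 36 wide, 4 thick) of the grey springy snap tab, beyond the middle of the roof's low edge, 93 mm down-slope of the roof's middle and 18 below the rim plane. Axes at rest as roof_seat's. Press against its z or straight down, at the middle or farther out (20 mm up-slope the tab rises to the hook). 3 to 5 N; free after 6 to 8 mm, stop at about 10.
- panel_grip (a point): Grip point on the upright wooden bar (10 mm thick along x, 56 long along y, 34 high) in the middle of the roof panel: 22 mm above the panel's top face, 12 below the bar's top. z square to the panel, x up the slope as fitted. Panel seated: 26 to 27 mm above roof_seat along its z; popped up: 36 to 37. Lying on the mat: 42 mm above the mat.
- roof_panel: The card roof panel, 130 mm (x) by 150 mm (y) by 4 mm, 70 to 140 g, with a 16 mm deep skirt below that sits inside the rim: to come off it must be moved over 16 mm straight along its z. Origin at the middle of the skirt's underside, 42 mm below panel_grip along z; same axes.
- snap_tab (a joint): Snap tab angle, rad: 0 at rest (hooked over the panel's low edge), grows as the pad is pressed, stop at 0.40. At about 0.25 to 0.30 the hook swings off the panel and the spring-loaded panel jumps up 10 mm; it stays up when the tab is let go.
- mat_middle (a point): Middle of the top face of the dark green gridded cutting mat, 240 mm (x) by 280 mm (y), 3 mm thick, flat on the table left of the house.
- tree: Bystander: model tree of card discs on a stick, 130 mm high, 80 mm across; origin under its foot.
- glue: Bystander: white glue bottle, 42 mm across, 110 mm high; origin under its foot.
- tape: Bystander: roll of tape lying flat, 80 mm across, 22 mm high; origin under its middle.
- mug: Bystander: white mug, 76 mm across, 85 mm high, with a handle; origin under its foot.
Mind the look-alikes: they are no part of the job. What is shaped like the roof_panel but purple or turquoise is not meant.

How it is judged:
By the outcome, as a careful person would: the job done as asked, in the order asked, and still so for the second after the job is handed in, with the robot touching nothing.
It also fails if it takes over 67 s, if anything falls off the work surface, if the arm or the gripper's body presses on something with over 40 N, if the wrist force passes 120 N, or if a joint passes its speed limit or range.

### The arm

A 6-joint arm with a two-finger parallel gripper is mounted at the origin on the work surface. World frame = base frame: x ahead of the robot, y to its left, z up, the work surface at z = 0. Lengths are in m, angles in degrees, forces in N, time in s.
With the tool pointing down it reaches from about 0.325 to 0.9 m from the base axis. Payload 6.1 kg.
Tool frame: the origin (TCP) lies at the very end of the fingers, on their centre line; the grasp point (between the pads) lies env.tcp_to_grasp behind it (env.tcp_to_grasp is the distance from the TCP to the grasp point, in m); z points along the fingers, x is the direction in which the jaws open and shut, and the axes are right-handed (so a half turn about z gives the same grasp; the last joint's range is limited). The gripper opens to 85 mm and grips with 20 to 120 N. Pads are 22 mm wide; open, the fingers measure 114 mm over their backs; the gripper's body (76 mm by 85 mm) begins 54 mm behind the grasp point. The pads swing forward as they close: fully open they stand 13 mm farther back than shut.
Start: joints at [-83.772, 12.628, 87.462, -0, 79.91, -7.225], TCP at [0.145, -0.608, 0.231] pointing down, gripper open.
Joint ranges: [-170.65, 170.65], [-52.31, 119.04], [5.05, 147.46], [-71.25, 251.25], [11.57, 151.72], [-153.62, 153.62]. Speed limits (degrees/s): [147.25, 147.25, 172.46, 180, 180, 180].

### API

Orientations are given as a 3x3 rotation matrix whose columns are the frame's x, y, z axes.
In Python, from cell import env gives the robot as it stands. The module is installed in compiled form; this text tells all that it offers.
- The arm moves only by the tool send_rows, never from a script. Its argument "series" is a list of rows, each an object of numbers: "x", "y", "z": the shift along the world's x, y, z in m; "ax", "ay", "az": the turn, a rotation vector about the world's x, y, z in rad. A call has 1 to 10 rows; each row is the pose to reach, as a shift and turn from the pose measured when the call began; what a row does not reach only later rows make up. A row lasts 1/8 s, in which the tool goes at most 62.5 mm and 10.7 degrees, less where a joint would pass 70% of its speed; a pose out of reach is approached as far as the arm can. A call with a gripper value outside its range is refused whole. "claw" is the opening in per cent of the stroke, from 0 (shut) to 100 (fully open), set as the call begins (left out, the last holds). The fingers move at their own pace and stop on an object; the grip force is fixed at half the most. Time passes only in rows, so rows that repeat a pose let the fingers close. It gives the time, the measured TCP pose, the force and the opening at its end, in the units of the state.
- env.observe(): the state, without advancing time (a new reading comes with each control period).
- env.snapshot(name): name is "scene" or "side" or "wrist"; returns a dict with "image" (384x512x3 uint8, red, green, blue), "mtx" (3x3 intrinsics, pixels), "rvec" (rotation vector, rad) and "tvec" (3), from world to camera coordinates, as OpenCV has them. Camera axes: x right, y down, z forward; pixel columns grow to the right and rows downward; lengths in m; the calibration is good to about 2 mm. A picture is of the moment at which its call begins. There is no depth.
- env.sign_off(): hands the job in, once; it reports no verdict.
The state is a dict: "time": time; "qpos": joint angles; "dq": joint speeds; "tau": joint torques, N m; "position": TCP position; "tcp_rot": TCP orientation; "contact_force": force on the tool from outside, world axes, zero at the start; "ft_torque": the same for the moment, N m; "opening": opening from 0.0 (shut) to 1.0 (fully open).
Only numpy, scipy, OpenCV 4.12 (cv2) and the standard library are available. Lean on these libraries where they do the work, as an engineer would, in place of code of your own. Each camera call takes 0.05 s, during which the arm holds its last target. There are 200 camera calls.

## Working session

There is one attempt and no reset: what is moved stays moved. The work goes in short steps, Python scripts to look and compute and a tool call to move; the robot and the scene stay as the last step left them, time stands still between calls to the robot, and variables do not carry over. Pictures are saved under pics/ and viewed, about 8 in all and at most 12, crops included, and the job is handed in when it is done.

Besides the shell and the picture viewer there is one more tool, called as name([rows], argument=value, ...), one row to a line, values as JSON. send_rows: Moves the arm, as the interface text tells. Its arguments: {"type":"object","properties":{"series":{"type":"array","items":{"type":"object","properties":{"x":{"type":"number"},"y":{"type":"number"},"z":{"type":"number"},"ax":{"type":"number"},"ay":{"type":"number"},"az":{"type":"number"}}}},"claw":{"type":"number"}},"required":["series"]}

```bash
mkdir -p pics; cat > h.py <<'E'
import numpy as np, cv2
from cell import env
def snap(n,f=None):
    s=env.snapshot(n)
    if f: cv2.imwrite('pics/'+f,cv2.cvtColor(s['image'],cv2.COLOR_RGB2BGR))
    return s
def cam(s):
    R=cv2.Rodrigues(np.array(s['rvec'],float))[0];t=np.array(s['tvec'],float).ravel();return R,t
def ray(s,px):
    R,t=cam(s);d=R.T@np.linalg.inv(s['mtx'])@np.array([px[0],px[1],1.]);return -R.T@t,d/np.linalg.norm(d)
def onz(s,px,z):
    o,d=ray(s,px);return o+d*(z-o[2])/d[2]
def tri(a,pa,b,pb):
    o,d=ray(a,pa);p,e=ray(b,pb);k=np.linalg.lstsq(np.c_[d,-e],p-o,rcond=None)[0]
    A=o+d*k[0];B=p+e*k[1];return (A+B)/2,np.linalg.norm(A-B)
def proj(s,P):
    return cv2.projectPoints(np.array(P,float).reshape(-1,3),np.array(s['rvec'],float),np.array(s['tvec'],float),s['mtx'],None)[0].reshape(-1,2)
E
python3 - <<'E'
from h import *
a=snap('scene','s0.png');b=snap('side','d0.png')
cv2.imwrite('pics/both.png',cv2.cvtColor(np.vstack([a['image'],b['image']]),cv2.COLOR_RGB2BGR))
for s in(a,b): print(ray(s,(256,192)),s['mtx'][0,0])
print(env.tcp_to_grasp,env.observe())
E
```

```text
(array([0.92556209, 0.37351385, 1.09088556]), array([-0.34775501, -0.40161254, -0.84721533])) 441.6495299066103
(array([0.43102192, 0.71105142, 1.09977743]), array([ 0.08885045, -0.63543284, -0.76702719])) 480.22210960191813
0.0187 {'time': 0.1, 'qpos': array([-8.37715775e+01,  1.26704852e+01,  8.75193893e+01,  1.77705909e-04,
        7.99109364e+01, -7.22512630e+00]), 'dq': array([ 0.04487569, -0.14408835, -0.15613882, -0.13851556, -0.09508098,
        0.05837725]), 'tau': array([ 1.01512433e-03, -4.98244143e+01, -3.90547156e+01, -1.41004034e-04,
        5.65882452e-03,  6.25866377e-06]), 'position': array([ 0.14534657, -0.60730102,  0.23030956]), 'tcp_rot': array([[ 2.32656266e-01, -9.72559009e-01, -1.87855026e-04],
       [-9.72557462e-01, -2.32656234e-01,  1.74942737e-03],
       [-1.74512699e-03, -2.24315432e-04, -9.99998452e-01]]), 'contact_force': array([-0.19954202,  0.46341096, -0.79393618]), 'ft_torque': array([-0.07775918, -0.04809122, -0.01189617]), 'opening': 1.0013843338451793}
```

View pics/s0.png

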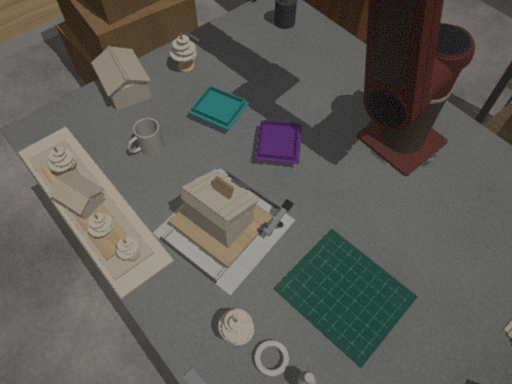

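View pics/d0.png

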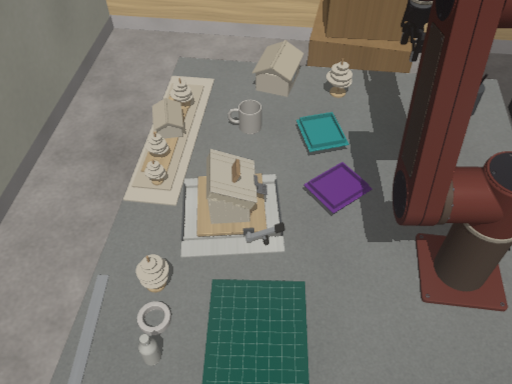

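```bash
python3 - <<'E'
import cv2,numpy as np
a=cv2.imread('pics/s0.png')[160:290,150:305];b=cv2.imread('pics/d0.png')[140:260,175:295]
f=lambda i,k:cv2.resize(i,None,fx=k,fy=k,interpolation=cv2.INTER_CUBIC)
A=f(a,5)[:600,:775];cv2.imwrite('pics/ca.png',A);cv2.imwrite('pics/cb.png',f(b,5))
E
```

```text
(no output)
```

View pics/ca.png

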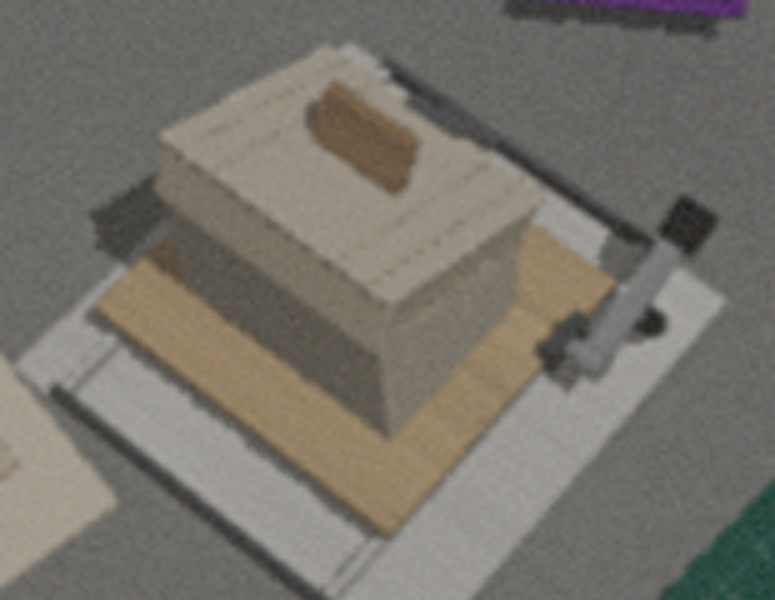

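View pics/cb.png

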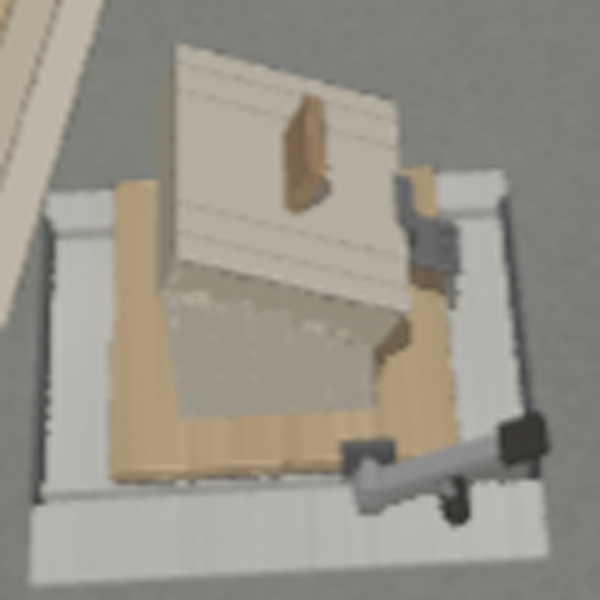

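```bash
python3 - <<'E'
from h import *
a=snap('scene');b=snap('side')
A=lambda x,y:((x+.5)/5-.5+150,(y+.5)/5-.5+160)
B=lambda x,y:((x+.5)/5-.5+175,(y+.5)/5-.5+140)
P={}
for n,p,q in [('pedal',(688,222),(523,437)),('hinge',(590,355),(370,490)),('hi+y',(390,303),(165,288)),('lo+y',(540,185),(408,312)),('hi-y',(162,135),(178,45)),('lo-y',(330,45),(395,102))]:
    P[n],e=tri(a,A(*p),b,B(*q));print(n,P[n].round(4),round(e,4))
print('tab z~.105',onz(b,B(433,247),.095),onz(b,B(433,247),.105))
print('pedal on z',onz(a,A(688,222),.085),onz(b,B(523,437),.085))
c=sum(P[k] for k in P if 'y' in k)/4;print('panel top mid',c)
X=(P['hi+y']+P['hi-y']-P['lo+y']-P['lo-y'])/2;Y=(P['hi+y']-P['hi-y']+P['lo+y']-P['lo-y'])/2
print('X',X,np.linalg.norm(X),'yawX',np.degrees(np.arctan2(X[1],X[0])),'Y',Y,np.linalg.norm(Y),'yawY',np.degrees(np.arctan2(-Y[0],Y[1])))
# green mat
im=cv2.cvtColor(a['image'],cv2.COLOR_RGB2HSV)
m=cv2.inRange(im,(70,100,20),(95,255,110));m[:225]=0;m=cv2.morphologyEx(m,cv2.MORPH_CLOSE,np.ones((5,5)))
k=max(cv2.findContours(m,0,1)[0],key=cv2.contourArea)
h=cv2.convexHull(k);q=cv2.approxPolyDP(h,8,True).reshape(-1,2);print(q)
W=np.array([onz(a,x,.003) for x in q]);print(W.round(4),W.mean(0),np.linalg.norm(W-np.roll(W,1,0),axis=1))
E
```

```text
pedal [ 0.4732 -0.0219  0.083 ] 0.0014
hinge [ 0.5513 -0.0089  0.0418] 0.0055
hi+y [ 0.6544 -0.0388  0.1676] 0.0171
lo+y [ 0.5375 -0.0675  0.1248] 0.0077
hi-y [ 0.6804 -0.1868  0.1801] 0.0006
lo-y [ 0.5654 -0.2077  0.1287] 0.0005
tab z~.105 [ 0.53466313 -0.13374433  0.095     ] [ 0.53363164 -0.12533654  0.105     ]
pedal on z [ 0.47356234 -0.0217132   0.085     ] [ 0.47338888 -0.01966438  0.085     ]
panel top mid [ 0.60942275 -0.12520446  0.15028678]
X [0.11599509 0.02481058 0.04711219] 0.12763222092235632 yawX 12.073260853170849 Y [-0.02695427  0.14408183 -0.00820039] 0.14681060623345424 yawY 10.596193539217474
[[331 230]
 [415 296]
 [360 366]
 [275 288]]
[[0.4    0.0856 0.003 ]
 [0.3703 0.3564 0.003 ]
 [0.6027 0.3818 0.003 ]
 [0.6292 0.111  0.003 ]] [0.50056009 0.23371677 0.003     ] [0.23057562 0.27240072 0.23384294 0.27204439]
```

```bash
python3 - <<'E'
from h import *
a=snap('scene');b=snap('side')
A=lambda x,y:((x+.5)/5-.5+150,(y+.5)/5-.5+160)
B=lambda x,y:((x+.5)/5-.5+175,(y+.5)/5-.5+140)
for n,p,q in [('hi+y',(390,303),(180,262)),('bar-y',(333,85),(314,97)),('bar+y',(417,143),(303,210)),('barlow +y',(398,193),(295,212))]:
    P,e=tri(a,A(*p),b,B(*q));print(n,P.round(4),round(e,4))
yaw=np.radians(10.5);t=np.radians(25)
u=np.array([np.cos(yaw),np.sin(yaw),0]);v=np.array([-u[1],u[0],0]);k=np.array([0,0,1.])
X=u*np.cos(t)+k*np.sin(t);Z=-u*np.sin(t)+k*np.cos(t)
# centre from -y corners
m=(np.array([.6804,-.1868,.1801])+[.5654,-.2077,.1287])/2+v*.075
print('top mid',m)
seat=m-Z*.0045;seat[2]=.15
print('seat',seat,'pad',seat-X*.093-Z*.018,'X',X,'Z',Z,'v',v)
for n,P in [('hi+y',(.065,.075,.0045)),('hi-y',(.065,-.075,.0045)),('lo+y',(-.065,.075,.0045)),('lo-y',(-.065,-.075,.0045)),('pad',(-.093,0,-.018)),('bar-y',(0,-.028,.0385)),('bar+y',(0,.028,.0385))]:
    w=seat+X*P[0]+v*P[1]+Z*P[2];pa=proj(a,w)[0];pb=proj(b,w)[0]
    print(n,((pa-[150,160]+.5)*5-.5).round(),((pb-[175,140]+.5)*5-.5).round())
E
```

```text
hi+y [ 0.6515 -0.0436  0.173 ] 0.0021
bar-y [ 0.6003 -0.1532  0.1851] 0.0003
bar+y [ 0.5921 -0.0956  0.1742] 0.0204
barlow +y [ 0.6033 -0.1     0.1529] 0.0
top mid [ 0.60923234 -0.12350588  0.1544    ]
seat [ 0.61110227 -0.12315931  0.15      ] pad [ 0.53570678 -0.13713304  0.09438296] X [0.89113158 0.16516148 0.42261826] Z [-0.41554148 -0.07701606  0.90630779] v [-0.18223553  0.98325491  0.        ]
hi+y [392. 306.] [174. 256.]
hi-y [161. 134.] [177.  44.]
lo+y [549. 200.] [410. 314.]
lo-y [331.  46.] [396. 105.]
pad [459. 135.] [432. 243.]
bar-y [333.  85.] [314.  96.]
bar+y [418. 146.] [318. 175.]
```

send_rows([
  {"x": 0.055, "y": 0.06, "z": 0.02, "az": -0.052},
  {"x": 0.085, "y": 0.115, "z": 0.02, "az": -0.052},
  {"x": 0.115, "y": 0.17, "z": 0.02, "az": -0.052},
  {"x": 0.145, "y": 0.225, "z": 0.02, "az": -0.052},
  {"x": 0.175, "y": 0.28, "z": 0.02, "az": -0.052},
  {"x": 0.205, "y": 0.335, "z": 0.02, "az": -0.052},
  {"x": 0.235, "y": 0.39, "z": 0.01, "az": -0.052},
  {"x": 0.265, "y": 0.445, "z": 0.0, "az": -0.052},
  {"x": 0.295, "y": 0.5, "z": -0.01, "az": -0.052},
  {"x": 0.315, "y": 0.55, "z": -0.03, "az": -0.052},
], claw=0)

```text
invalid input at $.series[0]: expected keys x, y, z, ax, ay, az
```

send_rows([
  {"x": 0.03, "y": 0.055, "z": 0.01, "ax": 0, "ay": 0, "az": -0.052},
  {"x": 0.06, "y": 0.11, "z": 0.01, "ax": 0, "ay": 0, "az": -0.052},
  {"x": 0.09, "y": 0.165, "z": 0.01, "ax": 0, "ay": 0, "az": -0.052},
  {"x": 0.12, "y": 0.22, "z": 0.01, "ax": 0, "ay": 0, "az": -0.052},
  {"x": 0.15, "y": 0.275, "z": 0.01, "ax": 0, "ay": 0, "az": -0.052},
  {"x": 0.18, "y": 0.33, "z": 0.0, "ax": 0, "ay": 0, "az": -0.052},
  {"x": 0.21, "y": 0.385, "z": -0.01, "ax": 0, "ay": 0, "az": -0.052},
  {"x": 0.24, "y": 0.44, "z": -0.02, "ax": 0, "ay": 0, "az": -0.052},
  {"x": 0.27, "y": 0.495, "z": -0.03, "ax": 0, "ay": 0, "az": -0.052},
  {"x": 0.3, "y": 0.54, "z": -0.05, "ax": 0, "ay": 0, "az": -0.052},
], claw=0)

```text
time: 1.55
position: [0.4467, -0.0663, 0.182]
tcp_rot: [[0.182, -0.983, 0.003], [-0.983, -0.182, -0.001], [0.001, -0.003, -1.0]]
contact_force: [0.8, -0.2, -0.9]
opening: 0.002
```

send_rows([
  {"x": 0.025, "y": 0.045, "z": -0.04, "ax": 0, "ay": 0, "az": 0},
  {"x": 0.025, "y": 0.045, "z": -0.075, "ax": 0, "ay": 0, "az": 0},
  {"x": 0.025, "y": 0.045, "z": -0.085, "ax": 0, "ay": 0, "az": 0},
  {"x": 0.025, "y": 0.045, "z": -0.085, "ax": 0, "ay": 0, "az": 0},
])

```text
time: 2.05
position: [0.4714, -0.0217, 0.097]
tcp_rot: [[0.181, -0.983, 0.002], [-0.983, -0.181, -0.001], [0.001, -0.002, -1.0]]
contact_force: [0.7, 0.1, 0.5]
opening: 0.003
```

```bash
python3 - <<'E'
from h import *
b=snap('side');a=snap('scene')
f=lambda i,k:cv2.resize(i,None,fx=k,fy=k,interpolation=cv2.INTER_CUBIC)
I=np.hstack([f(b['image'][180:280,215:315],4),f(a['image'][150:250,230:330],4)])
cv2.imwrite('pics/p1.png',cv2.cvtColor(I,cv2.COLOR_RGB2BGR));print(env.observe()['position'],env.observe()['contact_force'])
E
```

```text
[ 0.4727317  -0.02217569  0.09863427] [-0.58135223  0.39347646  0.25535552]
```

View pics/p1.png

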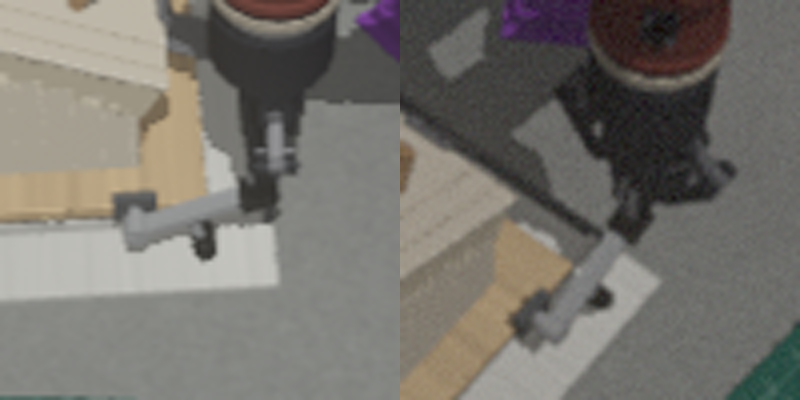

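send_rows([
  {"x": 0.0, "y": 0, "z": -0.006, "ax": 0, "ay": 0, "az": 0},
  {"x": -0.001, "y": 0, "z": -0.011, "ax": 0, "ay": 0, "az": 0},
  {"x": -0.0025, "y": -0.0005, "z": -0.015, "ax": 0, "ay": 0, "az": 0},
  {"x": -0.004, "y": -0.0005, "z": -0.019, "ax": 0, "ay": 0, "az": 0},
  {"x": -0.0055, "y": -0.001, "z": -0.023, "ax": 0, "ay": 0, "az": 0},
  {"x": -0.0065, "y": -0.001, "z": -0.027, "ax": 0, "ay": 0, "az": 0},
])

```text
time: 2.9
position: [0.4665, -0.0235, 0.0716]
tcp_rot: [[0.181, -0.983, 0.007], [-0.983, -0.181, -0.002], [0.003, -0.006, -1.0]]
contact_force: [0.6, -2.7, 4.3]
opening: 0.0
```

send_rows([
  {"x": -0.001, "y": 0, "z": -0.004, "ax": 0, "ay": 0, "az": 0},
  {"x": -0.0015, "y": 0, "z": -0.008, "ax": 0, "ay": 0, "az": 0},
  {"x": -0.002, "y": 0, "z": -0.012, "ax": 0, "ay": 0, "az": 0},
  {"x": -0.002, "y": 0, "z": -0.016, "ax": 0, "ay": 0, "az": 0},
  {"x": -0.002, "y": 0, "z": -0.019, "ax": 0, "ay": 0, "az": 0},
  {"x": -0.002, "y": 0, "z": -0.021, "ax": 0, "ay": 0, "az": 0},
])

```text
time: 3.65
position: [0.4638, -0.0232, 0.05]
tcp_rot: [[0.181, -0.983, 0.005], [-0.983, -0.181, -0.001], [0.002, -0.005, -1.0]]
contact_force: [-3.4, -1.7, 4.4]
opening: 0.0
```

send_rows([
  {"x": 0, "y": 0, "z": -0.002, "ax": 0, "ay": 0, "az": 0},
  {"x": 0, "y": 0, "z": -0.003, "ax": 0, "ay": 0, "az": 0},
  {"x": 0, "y": 0, "z": -0.003, "ax": 0, "ay": 0, "az": 0},
])

```text
time: 4.03
position: [0.4635, -0.0233, 0.0487]
tcp_rot: [[0.181, -0.983, 0.003], [-0.983, -0.181, -0.001], [0.002, -0.003, -1.0]]
contact_force: [-12.6, -1.3, 23.5]
opening: -0.001
```

send_rows([
  {"x": -0.002, "y": 0, "z": 0.01, "ax": 0, "ay": 0, "az": 0},
  {"x": -0.002, "y": 0, "z": 0.05, "ax": 0, "ay": 0, "az": 0},
  {"x": -0.002, "y": 0, "z": 0.1, "ax": 0, "ay": 0, "az": 0},
  {"x": -0.02, "y": 0, "z": 0.15, "ax": 0, "ay": 0, "az": 0},
  {"x": -0.05, "y": 0, "z": 0.16, "ax": 0, "ay": 0, "az": 0},
  {"x": -0.05, "y": 0, "z": 0.16, "ax": 0, "ay": 0, "az": 0},
])

```text
time: 4.78
position: [0.4134, -0.023, 0.2098]
tcp_rot: [[0.181, -0.983, 0.007], [-0.983, -0.181, -0.001], [0.003, -0.006, -1.0]]
contact_force: [-0.1, -0.3, -0.0]
opening: 0.001
```

```bash
python3 - <<'E'
from h import *
b=snap('side','d2.png');a=snap('scene','s2.png')
f=lambda i,k:cv2.resize(i,None,fx=k,fy=k,interpolation=cv2.INTER_CUBIC)
o=cv2.cvtColor(cv2.imread('pics/d0.png'),cv2.COLOR_BGR2RGB)
I=np.hstack([f(b['image'][140:260,175:275],4),f(o[140:260,175:275],4)])
cv2.imwrite('pics/p2.png',cv2.cvtColor(I,cv2.COLOR_RGB2BGR));print(env.observe()['position'],env.observe()['contact_force'])
# shift of house between images
so=cv2.imread('pics/s0.png',0)
for nm,o1,n1,r in[('side',cv2.cvtColor(o,cv2.COLOR_RGB2GRAY),cv2.cvtColor(b['image'],cv2.COLOR_RGB2GRAY),(150,235,180,250)),('scene',so,cv2.cvtColor(a['image'],cv2.COLOR_RGB2GRAY),(200,270,165,235))]:
    y0,y1,x0,x1=r;print(nm,cv2.phaseCorrelate(np.float32(o1[y0:y1,x0:x1]),np.float32(n1[y0:y1,x0:x1])))
seat=np.array([.611,-.123,.15]);d=np.array([.983,.182,0])*.005
print('5mm =',proj(b,seat+d)-proj(b,seat),proj(a,seat+d)-proj(a,seat))
E
```

```text
[ 0.41375401 -0.02307006  0.20846109] [-0.22630363 -1.24873461 -0.91623731]
side ((0.0204974123347057, -0.04965408162883733), 0.9687206079930435)
scene ((-0.0066538030050296015, -0.019686376718816234), 0.9593200904351694)
5mm = [[-1.88299306  0.08308373]] [[-1.33159337  1.3105765 ]]
```

View pics/p2.png

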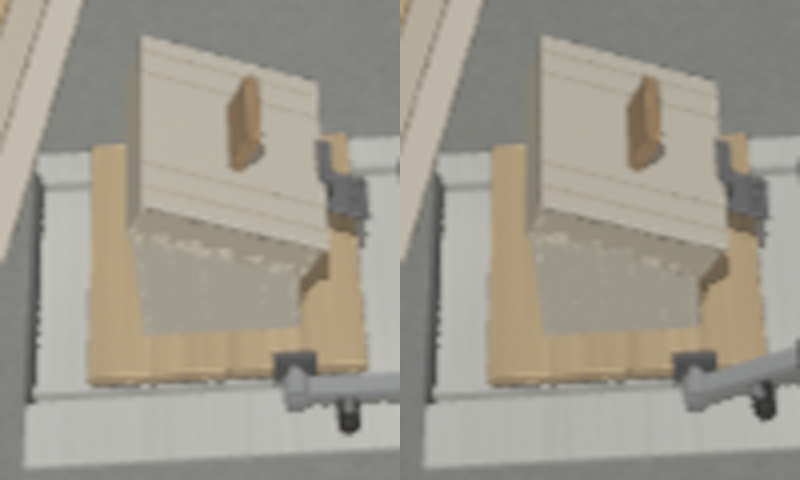

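```bash
cat >> h.py <<'E'
from scipy.spatial.transform import Rotation as Ro
yaw=np.radians(10.5);tt=np.radians(25)
u=np.array([np.cos(yaw),np.sin(yaw),0]);v=np.array([-u[1],u[0],0]);k=np.array([0,0,1.])
X=u*np.cos(tt)+k*np.sin(tt);Z=-u*np.sin(tt)+k*np.cos(tt)
seat=np.array([.611,-.1232,.15])
RT=np.c_[X,-v,-Z]
def go(P,R=None):
    o=env.observe();print('now',o['position'].round(4),'F',o['contact_force'].round(1),'shift',(np.array(P)-o['position']).round(4),end=' ')
    if R is not None: print('rv',Ro.from_matrix(R@np.array(o['tcp_rot']).T).as_rotvec().round(4))
E
python3 - <<'E'
from h import *
go(seat-.098*X-.018*Z+.03*Z,RT);print(seat-.098*X-.018*Z,X,Z)
E
```

```text
now [ 0.4138 -0.0231  0.2085] F [-0.2 -1.2 -0.9] shift [ 0.1049 -0.1172 -0.089 ] rv [-0.2769 -0.3946  1.544 ]
[ 0.53114885 -0.13799954  0.09226987] [0.89113158 0.16516148 0.42261826] [-0.41554148 -0.07701606  0.90630779]
```

send_rows([
  {"x": 0.01, "y": -0.02, "z": 0.0, "ax": -0.028, "ay": -0.039, "az": 0.154},
  {"x": 0.02, "y": -0.04, "z": 0.0, "ax": -0.055, "ay": -0.079, "az": 0.309},
  {"x": 0.03, "y": -0.06, "z": 0.0, "ax": -0.083, "ay": -0.118, "az": 0.463},
  {"x": 0.04, "y": -0.08, "z": 0.0, "ax": -0.111, "ay": -0.158, "az": 0.618},
  {"x": 0.05, "y": -0.1, "z": 0.0, "ax": -0.138, "ay": -0.197, "az": 0.772},
  {"x": 0.06, "y": -0.117, "z": 0.0, "ax": -0.166, "ay": -0.237, "az": 0.926},
  {"x": 0.07, "y": -0.117, "z": 0.0, "ax": -0.194, "ay": -0.276, "az": 1.081},
  {"x": 0.08, "y": -0.117, "z": 0.0, "ax": -0.222, "ay": -0.316, "az": 1.235},
  {"x": 0.08, "y": -0.117, "z": -0.02, "ax": -0.249, "ay": -0.355, "az": 1.39},
  {"x": 0.08, "y": -0.117, "z": -0.04, "ax": -0.277, "ay": -0.395, "az": 1.544},
])

```text
time: 6.12
position: [0.494, -0.1399, 0.1669]
tcp_rot: [[0.89, 0.187, 0.416], [0.17, -0.982, 0.079], [0.423, 0.0, -0.906]]
contact_force: [0.3, -0.5, -0.7]
opening: 0.001
```

```bash
python3 - <<'E'
from h import *
go(seat-.098*X-.018*Z+.015*Z,RT)
E
```

```text
now [ 0.494  -0.1399  0.1669] F [ 0.3 -0.5 -0.7] shift [ 0.031   0.0008 -0.061 ] rv [ 0.0001  0.0009 -0.005 ]
```

send_rows([
  {"x": 0.01, "y": 0.0, "z": -0.02, "ax": 0, "ay": 0, "az": -0.005},
  {"x": 0.02, "y": 0.0, "z": -0.04, "ax": 0, "ay": 0, "az": -0.005},
  {"x": 0.031, "y": 0.001, "z": -0.061, "ax": 0, "ay": 0, "az": -0.005},
  {"x": 0.033, "y": 0.001, "z": -0.0655, "ax": 0, "ay": 0, "az": -0.005},
  {"x": 0.035, "y": 0.0015, "z": -0.07, "ax": 0, "ay": 0, "az": -0.005},
  {"x": 0.0372, "y": 0.002, "z": -0.0746, "ax": 0, "ay": 0, "az": -0.005},
  {"x": 0.0385, "y": 0.002, "z": -0.077, "ax": 0, "ay": 0, "az": -0.005},
])

```text
time: 7.0
position: [0.5327, -0.138, 0.0903]
tcp_rot: [[0.891, 0.182, 0.417], [0.165, -0.983, 0.077], [0.424, 0.001, -0.906]]
contact_force: [-2.5, 0.6, 3.4]
opening: -0.003
```

Contact on the tab (~4 N). Pressing on in small steps.

send_rows([
  {"x": 0.0008, "y": 0, "z": -0.0018, "ax": 0, "ay": 0, "az": 0},
  {"x": 0.0017, "y": 0.0003, "z": -0.0036, "ax": 0, "ay": 0, "az": 0},
  {"x": 0.0021, "y": 0.0004, "z": -0.0045, "ax": 0, "ay": 0, "az": 0},
])

```text
time: 7.38
position: [0.5348, -0.1376, 0.0859]
tcp_rot: [[0.89, 0.182, 0.417], [0.166, -0.983, 0.077], [0.424, 0.001, -0.906]]
contact_force: [-3.7, 1.6, 3.4]
opening: -0.0
```

```bash
python3 - <<'E'
from h import *
a=snap('scene')
o=cv2.imread('pics/s0.png',0);n=cv2.cvtColor(a['image'],cv2.COLOR_RGB2GRAY)
print(cv2.phaseCorrelate(np.float32(o[170:215,182:230]),np.float32(n[170:215,182:230])), proj(a,seat+.01*Z)-proj(a,seat),env.observe()['contact_force'],env.observe()['position'])
E
```

```text
((-0.21576986111594465, -0.4127446409222699), 0.618024711255674) [[ 0.91180972 -3.02831519]] [-3.98388186  0.27846387  3.98257869] [ 0.53483505 -0.13764219  0.08583621]
```

send_rows([
  {"x": 0.0006, "y": 0, "z": -0.0012, "ax": 0, "ay": 0, "az": 0},
  {"x": 0.0009, "y": 0.0002, "z": -0.002, "ax": 0, "ay": 0, "az": 0},
  {"x": 0.0009, "y": 0.0002, "z": -0.002, "ax": 0, "ay": 0, "az": 0},
])

```text
time: 7.8
position: [0.536, -0.1374, 0.084]
tcp_rot: [[0.89, 0.182, 0.417], [0.165, -0.983, 0.077], [0.424, 0.001, -0.906]]
contact_force: [-2.8, 1.5, 5.1]
opening: 0.003
```

```bash
python3 - <<'E'
from h import *
a=snap('scene','s3.png')
o=cv2.imread('pics/s0.png',0);n=cv2.cvtColor(a['image'],cv2.COLOR_RGB2GRAY)
print(cv2.phaseCorrelate(np.float32(o[170:215,182:230]),np.float32(n[170:215,182:230])), env.observe()['contact_force'],env.observe()['position'])
E
```

```text
((-0.34866697104993705, -0.41414442555939956), 0.6311819420920478) [-3.58170278  0.71916424  4.57789001] [ 0.53596069 -0.1374425   0.08404969]
```

send_rows([
  {"x": 0.0004, "y": 0, "z": -0.001, "ax": 0, "ay": 0, "az": 0},
  {"x": 0.0008, "y": 0.0001, "z": -0.0018, "ax": 0, "ay": 0, "az": 0},
  {"x": 0.0008, "y": 0.0001, "z": -0.0018, "ax": 0, "ay": 0, "az": 0},
])

```text
time: 8.22
position: [0.5372, -0.1373, 0.083]
tcp_rot: [[0.89, 0.183, 0.418], [0.166, -0.983, 0.077], [0.425, 0.001, -0.905]]
contact_force: [-7.2, 3.3, 10.1]
opening: 0.003
```

```bash
python3 - <<'E'
from h import *
a=snap('scene','s4.png')
def bar(im):
    h=cv2.cvtColor(im,cv2.COLOR_BGR2HSV)[165:205,200:245];m=cv2.inRange(h,(5,85,40),(22,255,220));y,x=np.nonzero(m);return len(x),x.mean()+200,y.mean()+165
for f in('s0','s2','s3','s4'): print(f,bar(cv2.imread(f'pics/{f}.png')))
I=cv2.resize(cv2.imread('pics/s4.png')[140:260,170:310],None,fx=4,fy=4,interpolation=2);cv2.imwrite('pics/p3.png',I)
print(env.observe()['contact_force'],env.observe()['position'])
E
```

```text
s0 (216, np.float64(222.56944444444446), np.float64(187.19444444444446))
s2 (215, np.float64(222.73488372093024), np.float64(187.2186046511628))
s3 (220, np.float64(223.79090909090908), np.float64(183.88636363636363))
s4 (224, np.float64(223.80357142857142), np.float64(184.1875))
[-6.89983417  3.04081651 10.00529023] [ 0.53718088 -0.13732095  0.08301015]
```

View pics/p3.png

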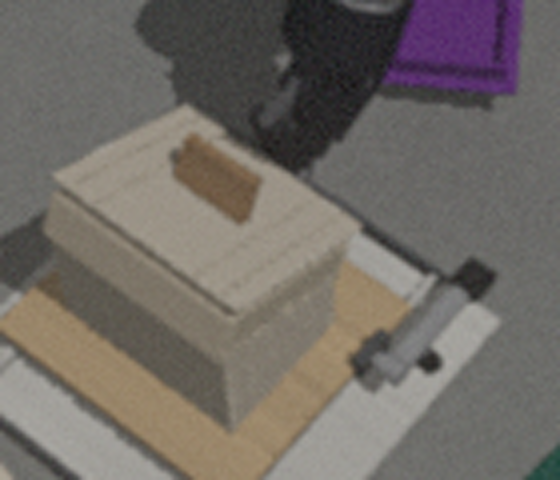

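```bash
python3 - <<'E'
from h import *
go(seat-.1*X+.08*Z,RT);go(seat+.085*Z);go(seat+.0198*Z)
E
```

```text
now [ 0.5372 -0.1373  0.083 ] F [-6.9  3.  10. ] shift [-0.0485 -0.0086  0.0972] rv [ 0.0005  0.0028 -0.0004]
now [ 0.5372 -0.1373  0.083 ] F [-6.9  3.  10. ] shift [0.0385 0.0076 0.144 ] now [ 0.5372 -0.1373  0.083 ] F [-6.9  3.  10. ] shift [0.0656 0.0126 0.0849]
```

send_rows([
  {"x": -0.005, "y": -0.001, "z": 0.01, "ax": 0, "ay": 0, "az": 0},
  {"x": -0.022, "y": -0.004, "z": 0.045, "ax": 0, "ay": 0, "az": 0},
  {"x": -0.048, "y": -0.009, "z": 0.097, "ax": 0, "ay": 0, "az": 0},
])

```text
time: 8.65
position: [0.4877, -0.1457, 0.1794]
tcp_rot: [[0.891, 0.183, 0.415], [0.165, -0.983, 0.078], [0.423, -0.001, -0.906]]
contact_force: [0.2, -1.3, 0.6]
opening: 0.002
```

send_rows([
  {"x": 0.02, "y": 0.004, "z": 0.03, "ax": 0, "ay": 0, "az": 0},
  {"x": 0.06, "y": 0.011, "z": 0.05, "ax": 0, "ay": 0, "az": 0},
  {"x": 0.086, "y": 0.016, "z": 0.05, "ax": 0, "ay": 0, "az": 0},
  {"x": 0.086, "y": 0.016, "z": 0.05, "ax": 0, "ay": 0, "az": 0},
], claw=45)

```text
time: 9.15
position: [0.5746, -0.1294, 0.2297]
tcp_rot: [[0.891, 0.184, 0.416], [0.166, -0.983, 0.078], [0.423, -0.001, -0.906]]
contact_force: [0.9, 0.2, -0.8]
opening: 0.449
```

```bash
python3 - <<'E'
from h import *
go(seat+.05*Z,RT);go(seat+.0198*Z)
s=snap('wrist','w1.png');snap('side','d5.png')
I=np.hstack([cv2.resize(s['image'],(400,300)),cv2.resize(cv2.imread('pics/d5.png')[140:260,165:325][:,:,::-1],(400,300))])
cv2.imwrite('pics/p4.png',I[:,:,::-1])
E
```

```text
now [ 0.5746 -0.1294  0.2297] F [ 0.9  0.2 -0.8] shift [ 0.0156  0.0024 -0.0343] rv [-0.0008  0.0003 -0.0018]
now [ 0.5746 -0.1294  0.2297] F [ 0.9  0.2 -0.8] shift [ 0.0281  0.0047 -0.0617]
```

View pics/p4.png

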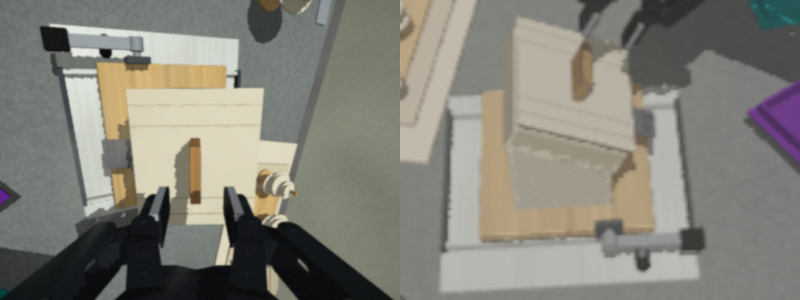

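send_rows([
  {"x": 0.008, "y": 0.001, "z": -0.017, "ax": 0, "ay": 0, "az": 0},
  {"x": 0.016, "y": 0.0025, "z": -0.034, "ax": 0, "ay": 0, "az": 0},
  {"x": 0.022, "y": 0.0035, "z": -0.048, "ax": 0, "ay": 0, "az": 0},
  {"x": 0.028, "y": 0.0045, "z": -0.0615, "ax": 0, "ay": 0, "az": 0},
  {"x": 0.028, "y": 0.0045, "z": -0.0615, "ax": 0, "ay": 0, "az": 0},
])

```text
time: 9.88
position: [0.6002, -0.1246, 0.1654]
tcp_rot: [[0.893, 0.183, 0.412], [0.165, -0.983, 0.08], [0.419, -0.004, -0.908]]
contact_force: [0.8, -0.2, -0.1]
opening: 0.451
```

send_rows([
  {"x": 0, "y": 0, "z": 0, "ax": 0, "ay": 0, "az": 0},
  {"x": 0, "y": 0, "z": 0, "ax": 0, "ay": 0, "az": 0},
  {"x": 0, "y": 0, "z": 0, "ax": 0, "ay": 0, "az": 0},
  {"x": 0, "y": 0, "z": 0, "ax": 0, "ay": 0, "az": 0},
], claw=5)

```text
time: 10.38
position: [0.6013, -0.1249, 0.1669]
tcp_rot: [[0.891, 0.183, 0.414], [0.165, -0.983, 0.079], [0.422, -0.002, -0.907]]
contact_force: [2.7, 1.9, 4.8]
opening: 0.108
```

send_rows([
  {"x": -0.0017, "y": -0.0003, "z": 0.0036, "ax": 0, "ay": 0, "az": 0},
  {"x": -0.0033, "y": -0.0006, "z": 0.0072, "ax": 0, "ay": 0, "az": 0},
  {"x": -0.005, "y": -0.0009, "z": 0.0109, "ax": 0, "ay": 0, "az": 0},
  {"x": -0.0083, "y": -0.0015, "z": 0.0181, "ax": 0, "ay": 0, "az": 0},
  {"x": -0.0125, "y": -0.0023, "z": 0.0272, "ax": 0, "ay": 0, "az": 0},
  {"x": -0.0208, "y": -0.0039, "z": 0.0453, "ax": 0, "ay": 0, "az": 0},
])

```text
time: 11.12
position: [0.5796, -0.1286, 0.2121]
tcp_rot: [[0.892, 0.184, 0.413], [0.165, -0.983, 0.08], [0.42, -0.003, -0.907]]
contact_force: [0.2, 0.4, -1.4]
opening: 0.108
```

```bash
python3 - <<'E'
from h import *
y=np.radians(6.3);c,s=np.cos(y),np.sin(y)
RM=np.array([[c,s,0],[s,-c,0],[0,0,-1.]])
b=snap('side','d6.png')
# mat from side too
q=None
im=cv2.cvtColor(b['image'],cv2.COLOR_RGB2HSV)
m=cv2.inRange(im,(70,100,20),(95,255,110));m[:265]=0;m=cv2.morphologyEx(m,cv2.MORPH_CLOSE,np.ones((5,5)))
k=max(cv2.findContours(m,0,1)[0],key=cv2.contourArea)
q=cv2.approxPolyDP(cv2.convexHull(k),6,True).reshape(-1,2)
print([(tuple(x),onz(b,x+np.array([0.,0]),.003).round(4)) for x in q])
go([.5005,.2335,.003+.042+.002-.0187],RM)
o=cv2.imread('pics/d0.png',0);n=cv2.imread('pics/d6.png',0);print(cv2.phaseCorrelate(np.float32(o[205:245,180:250]),np.float32(n[205:245,180:250])))
E
```

```text
[((np.int32(213), np.int32(280)), array([0.6298, 0.1107, 0.003 ])), ((np.int32(304), np.int32(283)), array([0.396 , 0.0894, 0.003 ])), ((np.int32(308), np.int32(383)), array([0.3702, 0.3401, 0.003 ])), ((np.int32(203), np.int32(383)), array([0.6033, 0.3708, 0.003 ]))]
now [ 0.5806 -0.1295  0.2157] F [ 2.6 -1.5  1. ] shift [-0.0801  0.363  -0.1874] rv [-0.0642  0.433  -0.0732]
((0.13070464448743735, 0.0020925473510047254), 1.037269917792744)
```

send_rows([
  {"x": -0.01, "y": 0.01, "z": 0.02, "ax": 0, "ay": 0, "az": 0},
  {"x": -0.02, "y": 0.04, "z": 0.035, "ax": -0.01, "ay": 0.06, "az": -0.01},
  {"x": -0.03, "y": 0.08, "z": 0.035, "ax": -0.02, "ay": 0.13, "az": -0.02},
  {"x": -0.04, "y": 0.125, "z": 0.03, "ax": -0.03, "ay": 0.2, "az": -0.035},
  {"x": -0.05, "y": 0.175, "z": 0.02, "ax": -0.04, "ay": 0.27, "az": -0.045},
  {"x": -0.06, "y": 0.225, "z": 0.0, "ax": -0.05, "ay": 0.34, "az": -0.06},
  {"x": -0.07, "y": 0.275, "z": -0.02, "ax": -0.06, "ay": 0.4, "az": -0.07},
  {"x": -0.08, "y": 0.32, "z": -0.04, "ax": -0.064, "ay": 0.433, "az": -0.073},
  {"x": -0.08, "y": 0.35, "z": -0.06, "ax": -0.064, "ay": 0.433, "az": -0.073},
  {"x": -0.08, "y": 0.363, "z": -0.08, "ax": -0.064, "ay": 0.433, "az": -0.073},
])

```text
time: 12.42
position: [0.5006, 0.2351, 0.1351]
tcp_rot: [[0.994, 0.112, 0.001], [0.112, -0.994, 0.001], [0.001, -0.001, -1.0]]
contact_force: [-0.3, -0.3, -0.7]
opening: 0.109
```

```bash
python3 - <<'E'
from h import *
y=np.radians(6.3);c,s=np.cos(y),np.sin(y)
RM=np.array([[c,s,0],[s,-c,0],[0,0,-1.]])
a=snap('scene','s7.png');b=snap('side','d7.png')
go([.5005,.2337,.028],RM)
I=np.hstack([cv2.resize(a['image'][180:384,230:502],(400,300)),cv2.resize(b['image'][180:384,130:402],(400,300))]);cv2.imwrite('pics/p5.png',I[:,:,::-1])
E
```

```text
now [0.4987 0.2336 0.1329] F [-0.4 -0.5 -1.2] shift [ 1.800e-03  1.000e-04 -1.049e-01] rv [ 0.001  -0.0044 -0.0016]
```

View pics/p5.png

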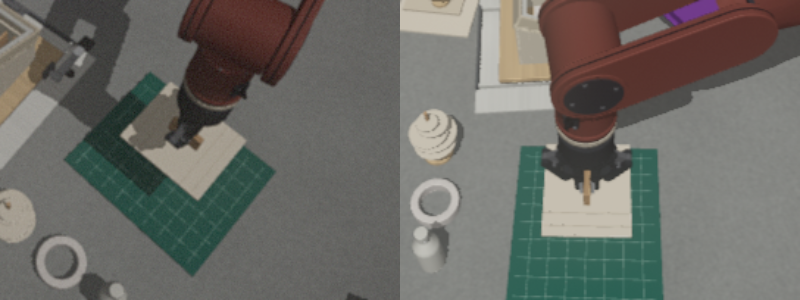

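send_rows([
  {"x": 0.001, "y": 0, "z": -0.03, "ax": 0, "ay": -0.004, "az": 0},
  {"x": 0.001, "y": 0, "z": -0.06, "ax": 0, "ay": -0.004, "az": 0},
  {"x": 0.001, "y": 0, "z": -0.085, "ax": 0, "ay": -0.004, "az": 0},
  {"x": 0.001, "y": 0, "z": -0.095, "ax": 0, "ay": -0.004, "az": 0},
  {"x": 0.001, "y": 0, "z": -0.095, "ax": 0, "ay": -0.004, "az": 0},
])

```text
time: 13.15
position: [0.5, 0.2328, 0.0381]
tcp_rot: [[0.994, 0.11, -0.001], [0.11, -0.994, -0.001], [-0.001, 0.001, -1.0]]
contact_force: [0.0, -0.7, -0.6]
opening: 0.104
```

```bash
python3 - <<'E'
from h import *
a=snap('scene','s8.png');b=snap('side','d8.png')
y=np.radians(6.3);c,s=np.cos(y),np.sin(y)
go([.5005,.2337,.028],np.array([[c,s,0],[s,-c,0],[0,0,-1.]]))
zt=env.observe()['position'][2]+.017-.022
for n,S in(('scene',a),('side',b)):
    im=cv2.cvtColor(S['image'],cv2.COLOR_RGB2HSV);m=cv2.inRange(im,(8,15,110),(35,110,255))
    pm=proj(S,[.5,.24,zt])[0];w=np.zeros_like(m);x,yy=pm.astype(int);w[max(0,yy-85):yy+85,x-75:x+75]=255;m&=w
    k=max(cv2.findContours(cv2.morphologyEx(m,cv2.MORPH_CLOSE,np.ones((5,5))),0,1)[0],key=cv2.contourArea)
    q=cv2.approxPolyDP(cv2.convexHull(k),5,True).reshape(-1,2)
    print(n,[(tuple(map(int,p)),onz(S,p,zt)[:2].round(4).tolist()) for p in q])
E
```

```text
now [0.5009 0.2335 0.0393] F [0.1 0.8 0.2] shift [-0.0004  0.0002 -0.0113] rv [ 0.0005  0.0016 -0.0009]
scene [((385, 289), [0.4294, 0.2971]), ((354, 326), [0.556, 0.3104]), ((307, 285), [0.5712, 0.1643]), ((312, 279), [0.5507, 0.1609]), ((372, 278), [0.4326, 0.2567])]
side [((283, 314), [0.441, 0.1969]), ((284, 356), [0.4292, 0.2981]), ((228, 355), [0.5547, 0.3122]), ((231, 314), [0.5643, 0.2128])]
```

send_rows([
  {"x": 0, "y": 0.002, "z": -0.003, "ax": 0, "ay": 0, "az": 0},
  {"x": 0, "y": 0.002, "z": -0.006, "ax": 0, "ay": 0, "az": 0},
  {"x": 0, "y": 0.002, "z": -0.008, "ax": 0, "ay": 0, "az": 0},
  {"x": 0, "y": 0.002, "z": -0.0095, "ax": 0, "ay": 0, "az": 0},
  {"x": 0, "y": 0.002, "z": -0.0105, "ax": 0, "ay": 0, "az": 0},
  {"x": 0, "y": 0.002, "z": -0.0105, "ax": 0, "ay": 0, "az": 0},
])

```text
time: 14.0
position: [0.5008, 0.2354, 0.0286]
tcp_rot: [[0.994, 0.111, 0.001], [0.111, -0.994, -0.001], [0.001, 0.001, -1.0]]
contact_force: [-0.3, -0.1, -1.1]
opening: 0.103
```

send_rows([
  {"x": 0, "y": 0, "z": -0.0007, "ax": 0, "ay": 0, "az": 0},
  {"x": 0, "y": 0, "z": -0.0014, "ax": 0, "ay": 0, "az": 0},
  {"x": 0, "y": 0, "z": -0.0014, "ax": 0, "ay": 0, "az": 0},
])

```text
time: 14.38
position: [0.501, 0.2355, 0.0278]
tcp_rot: [[0.994, 0.111, 0.001], [0.111, -0.994, -0.001], [0.001, 0.001, -1.0]]
contact_force: [-1.9, -0.7, 4.7]
opening: 0.105
```

send_rows([
  {"x": 0, "y": 0, "z": 0, "ax": 0, "ay": 0, "az": 0},
  {"x": 0, "y": 0, "z": 0, "ax": 0, "ay": 0, "az": 0},
  {"x": 0, "y": 0, "z": 0, "ax": 0, "ay": 0, "az": 0},
], claw=40)

```text
time: 14.75
position: [0.5009, 0.2355, 0.0276]
tcp_rot: [[0.994, 0.111, 0.001], [0.111, -0.994, -0.001], [0.001, 0.001, -1.0]]
contact_force: [0.1, -0.4, -0.5]
opening: 0.398
```

send_rows([
  {"x": 0, "y": 0, "z": 0.02, "ax": 0, "ay": 0, "az": 0},
  {"x": 0, "y": 0, "z": 0.06, "ax": 0, "ay": 0, "az": 0},
  {"x": 0, "y": 0, "z": 0.12, "ax": 0, "ay": 0, "az": 0},
  {"x": -0.01, "y": -0.03, "z": 0.14, "ax": 0, "ay": 0, "az": 0},
  {"x": -0.02, "y": -0.06, "z": 0.14, "ax": 0, "ay": 0, "az": 0},
  {"x": -0.03, "y": -0.1, "z": 0.14, "ax": 0, "ay": 0, "az": 0},
])

```text
time: 15.5
position: [0.4713, 0.1351, 0.1698]
tcp_rot: [[0.994, 0.112, 0.005], [0.112, -0.994, -0.0], [0.005, 0.001, -1.0]]
contact_force: [0.6, -0.6, 0.7]
opening: 0.4
```

```bash
python3 - <<'E'
from h import *
a=snap('scene','s9.png');b=snap('side','d9.png')
zt=.025
for n,S in(('scene',a),('side',b)):
    im=cv2.cvtColor(S['image'],cv2.COLOR_RGB2HSV);m=cv2.inRange(im,(8,15,110),(35,110,255))
    pm=proj(S,[.5,.24,zt])[0];w=np.zeros_like(m);x,yy=pm.astype(int);w[max(0,yy-85):yy+85,x-75:x+75]=255;m&=w
    k=max(cv2.findContours(cv2.morphologyEx(m,cv2.MORPH_CLOSE,np.ones((5,5))),0,1)[0],key=cv2.contourArea)
    q=cv2.approxPolyDP(cv2.convexHull(k),5,True).reshape(-1,2)
    print(n,[(tuple(map(int,p)),onz(S,p,zt)[:2].round(4).tolist()) for p in q])
R=np.c_[-v,-u,-k0] if 0 else np.c_[-v,-u,[0,0,-1.]]
print(np.linalg.det(R))
go([.4633,-.0225,.15],R)
E
```

```text
scene [((338, 254), [0.4469, 0.1532]), ((384, 291), [0.431, 0.2982]), ((355, 328), [0.5544, 0.3147]), ((307, 288), [0.5736, 0.1681])]
side [((282, 300), [0.4471, 0.1558]), ((284, 359), [0.4285, 0.3014]), ((227, 358), [0.5569, 0.3159]), ((231, 299), [0.5719, 0.1692])]
1.0
now [0.4705 0.133  0.1691] F [ 0.2 -0.   0.2] shift [-0.0072 -0.1555 -0.0191] rv [ 3.3000e-03  1.1000e-03 -1.4961e+00]
```

```bash
python3 - <<'E'
from h import *
a=snap('scene');b=snap('side')
print(tri(a,(288.4,208.9),b,(281.4,235.2)),onz(a,(288.4,208.9),.05),onz(b,(281.4,235.2),.05))
for n,S,f in(('scene',a,'s4'),('side',b,'d5')):
    im=cv2.imread(f'pics/{f}.png',0);p=proj(S,[.4645,-.0235,.048])[0].astype(int)
    w=im[p[1]-8:p[1]+9,p[0]-8:p[0]+9];m=(w<60).astype(np.uint8)
    c=cv2.connectedComponentsWithStats(m);i=1+np.argmax(c[2][1:,4]);g=c[3][i]+p-8
    print(n,p,g,c[2][i],onz(S,g,.047))
E
```

```text
(array([ 0.46589355, -0.02142112,  0.04839455]), np.float64(0.002432455072519558)) [ 0.46575337 -0.02192108  0.05      ] [ 0.46640596 -0.01900704  0.05      ]
scene [288 208] [287.8        209.30909091] [ 3  5 10 10 55] [ 0.46655042 -0.02316146  0.047     ]
side [282 234] [281.54098361 235.55737705] [ 4  6  8  8 61] [ 0.46602435 -0.01999377  0.047     ]
```

send_rows([
  {"x": -0.001, "y": -0.02, "z": 0, "ax": 0.0, "ay": 0, "az": -0.15},
  {"x": -0.002, "y": -0.04, "z": 0, "ax": 0.0, "ay": 0, "az": -0.3},
  {"x": -0.003, "y": -0.06, "z": 0, "ax": 0.0, "ay": 0, "az": -0.45},
  {"x": -0.004, "y": -0.08, "z": 0, "ax": 0.0, "ay": 0, "az": -0.6},
  {"x": -0.005, "y": -0.1, "z": 0, "ax": 0.0, "ay": 0, "az": -0.75},
  {"x": -0.005, "y": -0.12, "z": 0, "ax": 0.0, "ay": 0, "az": -0.9},
  {"x": -0.006, "y": -0.14, "z": -0.01, "ax": 0.0, "ay": 0, "az": -1.05},
  {"x": -0.007, "y": -0.155, "z": -0.02, "ax": 0.0, "ay": 0, "az": -1.2},
  {"x": -0.007, "y": -0.155, "z": -0.03, "ax": 0.0, "ay": 0, "az": -1.35},
  {"x": -0.007, "y": -0.155, "z": -0.04, "ax": 0.003, "ay": 0.001, "az": -1.496},
], claw=60)

```text
time: 16.95
position: [0.4653, -0.0192, 0.1294]
tcp_rot: [[0.179, -0.984, 0.003], [-0.984, -0.179, -0.001], [0.001, -0.002, -1.0]]
contact_force: [0.7, 0.1, 0.0]
opening: 0.599
```

send_rows([
  {"x": 0, "y": -0.002, "z": -0.02, "ax": 0, "ay": 0, "az": 0},
  {"x": 0, "y": -0.002, "z": -0.035, "ax": 0, "ay": 0, "az": 0},
  {"x": 0, "y": -0.002, "z": -0.035, "ax": 0, "ay": 0, "az": 0},
])

```text
time: 17.32
position: [0.4645, -0.0204, 0.0934]
tcp_rot: [[0.18, -0.984, -0.0], [-0.984, -0.18, 0.0], [-0.0, 0.0, -1.0]]
contact_force: [0.0, -0.3, -0.4]
opening: 0.598
```

```bash
python3 - <<'E'
from h import *
w=snap('wrist','w2.png');o=env.observe();p=o['position'];R=np.array(o['tcp_rot']);print(p)
for d in (-.012,0,.012):
    print(proj(w,[.4655,-.0215,.05]+R[:,0]*d),'tool axis',proj(w,np.r_[p[:2],.05]+R[:,0]*d))
cv2.imwrite('pics/w2c.png',cv2.resize(w['image'],(768,576))[:,:,::-1])
E
```

```text
[ 0.46516368 -0.02068488  0.09423008]
[[235.85058912 221.0818798 ]] tool axis [[234.63615005 221.32230584]]
[[252.81373891 221.09503314]] tool axis [[251.5945345  221.33545474]]
[[269.77678473 221.1081864 ]] tool axis [[268.55281504 221.34860357]]
```

View pics/w2c.png

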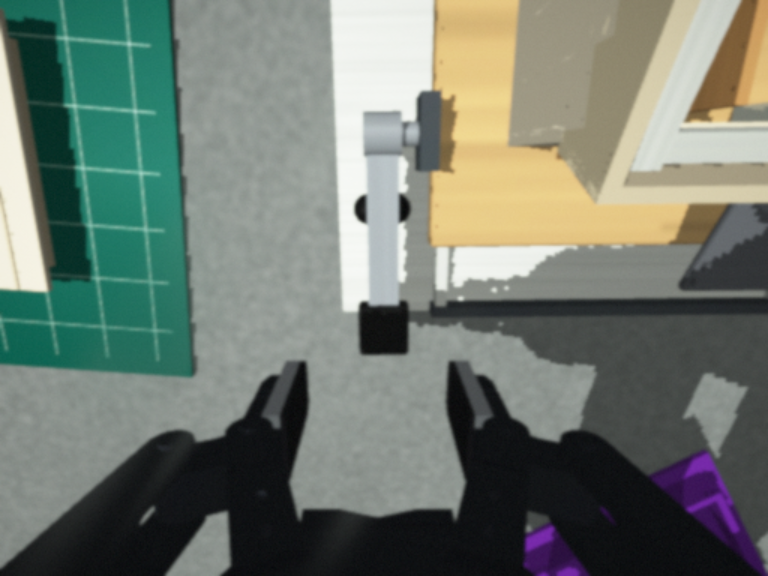

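send_rows([
  {"x": 0.0015, "y": -0.003, "z": -0.015, "ax": 0, "ay": 0, "az": 0},
  {"x": 0.0015, "y": -0.003, "z": -0.035, "ax": 0, "ay": 0, "az": 0},
  {"x": 0.0015, "y": -0.003, "z": -0.05, "ax": 0, "ay": 0, "az": 0},
  {"x": 0.0015, "y": -0.003, "z": -0.058, "ax": 0, "ay": 0, "az": 0},
  {"x": 0.0015, "y": -0.003, "z": -0.058, "ax": 0, "ay": 0, "az": 0},
])

```text
time: 18.0
position: [0.4662, -0.0236, 0.0356]
tcp_rot: [[0.179, -0.984, 0.0], [-0.984, -0.179, -0.0], [0.0, -0.0, -1.0]]
contact_force: [0.5, 0.4, -0.1]
opening: 0.6
```

send_rows([
  {"x": 0, "y": 0, "z": 0, "ax": 0, "ay": 0, "az": 0},
  {"x": 0, "y": 0, "z": 0, "ax": 0, "ay": 0, "az": 0},
], claw=34)

```text
time: 18.25
position: [0.4667, -0.0237, 0.0362]
tcp_rot: [[0.18, -0.984, 0.001], [-0.984, -0.18, -0.0], [0.001, -0.001, -1.0]]
contact_force: [-0.6, 1.3, 0.3]
opening: 0.34
```

send_rows([
  {"x": 0, "y": 0, "z": 0, "ax": 0, "ay": 0, "az": 0},
  {"x": 0, "y": 0, "z": 0, "ax": 0, "ay": 0, "az": 0},
  {"x": 0, "y": 0, "z": 0, "ax": 0, "ay": 0, "az": 0},
], claw=20)

```text
time: 18.62
position: [0.4666, -0.0232, 0.0365]
tcp_rot: [[0.18, -0.984, 0.001], [-0.984, -0.18, 0.0], [-0.0, -0.001, -1.0]]
contact_force: [-2.6, 4.3, 4.7]
opening: 0.262
```

```bash
python3 - <<'E'
from h import *
o=env.observe();p=o['position'];print(p,o['contact_force'],o['opening'])
ped=np.array([.4665,-.0238,.045]);H=ped+.088*u
prev=p
for th in (.03,.06,.1,.15,.2,.25,.3,.35,.4,.45):
    r=Ro.from_rotvec(v*th);d=H+r.apply(p-H)-p
    print(th,d.round(4),(v*th).round(3))
E
```

```text
[ 0.46663555 -0.02322444  0.0364689 ] [-2.63680259  4.25457307  4.65652635] 0.26186346541056466
0.03 [-0.0002 -0.      0.0026] [-0.005  0.029  0.   ]
0.06 [-0.0003 -0.0001  0.0053] [-0.011  0.059  0.   ]
0.1 [-0.0004 -0.0001  0.0088] [-0.018  0.098  0.   ]
0.15 [-0.0003 -0.0001  0.0132] [-0.027  0.147  0.   ]
0.2 [0.0001 0.     0.0176] [-0.036  0.197  0.   ]
0.25 [0.0006 0.0001 0.022 ] [-0.046  0.246  0.   ]
0.3 [0.0014 0.0003 0.0263] [-0.055  0.295  0.   ]
0.35 [0.0024 0.0004 0.0306] [-0.064  0.344  0.   ]
0.4 [0.0035 0.0007 0.0348] [-0.073  0.393  0.   ]
0.45 [0.0049 0.0009 0.039 ] [-0.082  0.442  0.   ]
```

send_rows([
  {"x": -0.0002, "y": 0, "z": 0.0026, "ax": -0.005, "ay": 0.029, "az": 0},
  {"x": -0.0003, "y": 0, "z": 0.0053, "ax": -0.011, "ay": 0.059, "az": 0},
  {"x": -0.0004, "y": 0, "z": 0.0088, "ax": -0.018, "ay": 0.098, "az": 0},
  {"x": -0.0003, "y": 0, "z": 0.0132, "ax": -0.027, "ay": 0.147, "az": 0},
  {"x": -0.0003, "y": 0, "z": 0.0132, "ax": -0.027, "ay": 0.147, "az": 0},
])

```text
time: 19.25
position: [0.4668, -0.0232, 0.0499]
tcp_rot: [[0.18, -0.973, -0.147], [-0.984, -0.178, -0.027], [-0.0, 0.149, -0.989]]
contact_force: [-2.2, 3.1, 3.6]
opening: 0.267
```

```bash
cat > chk.py <<'E'
from h import *
o=env.observe();print(o['position'].round(4),o['contact_force'].round(1),o['ft_torque'].round(2))
b=snap('side');a=snap('scene');
O=cv2.imread('pics/d6.png',0);n=cv2.cvtColor(b['image'],cv2.COLOR_RGB2GRAY);print(cv2.phaseCorrelate(np.float32(O[205:245,180:225]),np.float32(n[205:245,180:225])))
O=cv2.imread('pics/s9.png',0);n=cv2.cvtColor(a['image'],cv2.COLOR_RGB2GRAY);print(cv2.phaseCorrelate(np.float32(O[200:270,165:235]),np.float32(n[200:270,165:235])))
E
python3 chk.py
```

```text
[ 0.4668 -0.0232  0.0499] [-2.2  3.1  3.6] [0.43 0.25 0.04]
((0.4467508647282372, -0.0021783342175361042), 0.9641457360320621)
((0.002686693198768353, 0.06667046284396605), 0.88509695323897)
```

```bash
python3 - <<'E'
from h import *
b=snap('side');w=snap('wrist')
I=np.hstack([cv2.resize(b['image'][190:265,220:320],(400,300),interpolation=2),cv2.resize(w['image'][60:300,100:420],(400,300))])
cv2.imwrite('pics/p6.png',I[:,:,::-1])
E
```

```text
(no output)
```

View pics/p6.png

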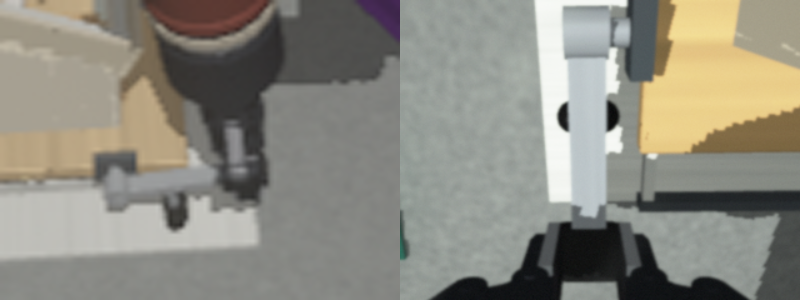

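send_rows([
  {"x": 0.0002, "y": 0, "z": 0.0044, "ax": -0.009, "ay": 0.05, "az": 0},
  {"x": 0.0007, "y": 0.0002, "z": 0.0088, "ax": -0.019, "ay": 0.099, "az": 0},
  {"x": 0.0015, "y": 0.0004, "z": 0.0131, "ax": -0.028, "ay": 0.148, "az": 0},
  {"x": 0.0015, "y": 0.0004, "z": 0.0131, "ax": -0.028, "ay": 0.148, "az": 0},
])

```text
time: 19.95
position: [0.4681, -0.0229, 0.0628]
tcp_rot: [[0.18, -0.94, -0.289], [-0.984, -0.172, -0.054], [0.001, 0.294, -0.956]]
contact_force: [-0.9, 2.3, 0.4]
opening: 0.26
```

```bash
python3 chk.py
```

```text
[ 0.4681 -0.0229  0.0628] [-0.9  2.3  0.4] [0.28 0.22 0.07]
((0.49495225254094777, 0.041940065459080245), 1.004762174818251)
((-0.13221259385539952, 0.21136485923399562), 0.8777930817486327)
```

send_rows([
  {"x": 0.0008, "y": 0.0001, "z": 0.0043, "ax": -0.009, "ay": 0.049, "az": 0},
  {"x": 0.0019, "y": 0.0004, "z": 0.0085, "ax": -0.018, "ay": 0.098, "az": 0},
  {"x": 0.0032, "y": 0.0006, "z": 0.0124, "ax": -0.027, "ay": 0.145, "az": 0},
  {"x": 0.0032, "y": 0.0006, "z": 0.0124, "ax": -0.027, "ay": 0.145, "az": 0},
])

```text
time: 20.55
position: [0.4713, -0.0223, 0.0749]
tcp_rot: [[0.18, -0.889, -0.422], [-0.984, -0.162, -0.079], [0.001, 0.429, -0.903]]
contact_force: [-1.2, 1.7, -0.8]
opening: 0.267
```

```bash
python3 chk.py
```

```text
[ 0.4713 -0.0223  0.0749] [-1.2  1.7 -0.8] [ 0.32 -0.18  0.01]
((0.49416679844925326, 0.027290292552685003), 1.0016749607192146)
((-0.07256214907513936, 0.08398963374078505), 0.7824972775983222)
```

send_rows([
  {"x": 0.0003, "y": 0, "z": 0.0008, "ax": -0.002, "ay": 0.009, "az": 0},
  {"x": 0.0004, "y": 0.0001, "z": 0.0014, "ax": -0.003, "ay": 0.016, "az": 0},
  {"x": 0.0004, "y": 0.0001, "z": 0.0014, "ax": -0.003, "ay": 0.016, "az": 0},
])

```text
time: 21.02
position: [0.4716, -0.0222, 0.0759]
tcp_rot: [[0.18, -0.882, -0.435], [-0.984, -0.161, -0.081], [0.002, 0.443, -0.897]]
contact_force: [0.1, 1.4, -8.6]
opening: 0.265
```

```bash
python3 chk.py
```

```text
[ 0.4716 -0.0222  0.0759] [ 0.1  1.4 -8.6] [ 0.28 -0.88  0.  ]
((0.48972986188787004, 0.04228278876166769), 0.9832560022672018)
((-0.1468643029053922, 0.1357855096824565), 0.749533502040086)
```

send_rows([
  {"x": 0, "y": 0, "z": -0.0003, "ax": 0, "ay": 0, "az": 0},
  {"x": 0, "y": 0, "z": -0.0003, "ax": 0, "ay": 0, "az": 0},
  {"x": 0, "y": 0, "z": -0.0003, "ax": 0, "ay": 0, "az": 0},
  {"x": 0, "y": 0, "z": -0.0003, "ax": 0, "ay": 0, "az": 0},
], claw=60)

```text
time: 21.62
position: [0.4719, -0.0223, 0.076]
tcp_rot: [[0.18, -0.882, -0.435], [-0.984, -0.161, -0.081], [0.002, 0.442, -0.897]]
contact_force: [0.5, -0.0, 0.4]
opening: 0.598
```

send_rows([
  {"x": 0, "y": 0, "z": 0.02, "ax": 0, "ay": 0, "az": 0},
  {"x": 0, "y": 0, "z": 0.05, "ax": 0, "ay": 0, "az": 0},
  {"x": -0.01, "y": 0, "z": 0.1, "ax": 0.02, "ay": -0.1, "az": 0},
  {"x": -0.04, "y": 0, "z": 0.14, "ax": 0.05, "ay": -0.25, "az": 0},
  {"x": -0.07, "y": 0, "z": 0.17, "ax": 0.08, "ay": -0.4, "az": 0},
  {"x": -0.09, "y": -0.03, "z": 0.19, "ax": 0.083, "ay": -0.44, "az": 0},
  {"x": -0.09, "y": -0.08, "z": 0.2, "ax": 0.083, "ay": -0.44, "az": 0},
  {"x": -0.09, "y": -0.13, "z": 0.2, "ax": 0.083, "ay": -0.44, "az": 0},
  {"x": -0.09, "y": -0.16, "z": 0.2, "ax": 0.083, "ay": -0.44, "az": 0},
  {"x": -0.09, "y": -0.16, "z": 0.2, "ax": 0.083, "ay": -0.44, "az": 0},
])

```text
time: 22.88
position: [0.3815, -0.1839, 0.2773]
tcp_rot: [[0.177, -0.984, -0.009], [-0.984, -0.177, -0.002], [0.0, 0.01, -1.0]]
contact_force: [-0.3, -0.9, -0.6]
opening: 0.602
```

```bash
python3 chk.py; python3 - <<'E'
from h import *
a=snap('scene','s11.png');b=snap('side','d11.png')
o=cv2.imread('pics/d0.png')[:,:,::-1]
I=np.vstack([np.hstack([cv2.resize(b['image'][140:260,175:295],(400,300),interpolation=2)[:, :],cv2.resize(o[140:260,175:295],(400,300),interpolation=2)]),np.hstack([cv2.resize(b['image'],(400,300)),cv2.resize(a['image'],(400,300))])])
cv2.imwrite('pics/p7.png',I[:,:,::-1])
p='side';n=b['image']
for f in('d0','d11'):
    im=cv2.imread(f'pics/{f}.png',0)[215:250,265:300];m=(im<60).astype(np.uint8);c=cv2.connectedComponentsWithStats(m);i=1+np.argmax(c[2][1:,4]);print(f,c[3][i]+[265,215],c[2][i])
for f in('s0','s11'):
    im=cv2.imread(f'pics/{f}.png',0)[192:217,275:300];m=(im<60).astype(np.uint8);c=cv2.connectedComponentsWithStats(m);i=1+np.argmax(c[2][1:,4]);print(f,c[3][i]+[275,192],c[2][i])
A=cv2.imread('pics/d2.png',0);print('house shift',cv2.phaseCorrelate(np.float32(A[205:245,180:250]),np.float32(cv2.imread('pics/d11.png',0)[205:245,180:250])))
A=cv2.imread('pics/s2.png',0);print('house shift',cv2.phaseCorrelate(np.float32(A[210:270,165:265]),np.float32(cv2.imread('pics/s11.png',0)[210:270,165:265])))
E
```

```text
[ 0.3815 -0.1839  0.2773] [-0.3 -0.9 -0.6] [ 0.05 -0.01  0.02]
((0.4857596279503156, -0.020214183902442784), 1.0037532550758785)
((0.00991568184999636, -0.07011289160392664), 0.9783305908426826)
d0 [279.34328358 227.56716418] [10  8  9 10 67]
d11 [279.10769231 227.        ] [10  8  9  9 65]
s0 [287.14285714 204.54285714] [ 7  8 11 11 70]
s11 [287.16901408 204.14084507] [ 7  7 11 11 71]
house shift ((0.10855706753872596, -0.13025578045742847), 1.0262421756982802)
house shift ((0.015046022682319915, -0.19626653304693065), 0.9920072409311931)
```

View pics/p7.png

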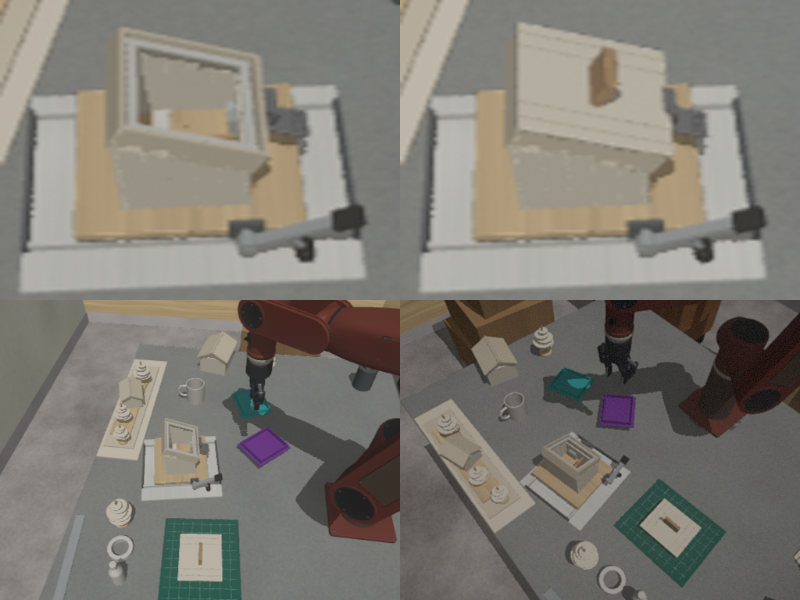

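```bash
python3 -c "
from cell import env
print(env.sign_off())"
```

```text
the job is handed in; nothing more can be done
None
```

I carried out all the steps in the order asked and handed the job in at about 23 s of robot time. No verdict is reported back, so what follows is from my own last checks.

- **Brake lock:** I pressed the lever down to its stop, and the picture showed it level.
- **Trolley:** Comparing pictures from before and after, the shift was 0.2 px or less in both views (under about 0.7 mm). While locking, the press peaked at about 24 N down with about 13 N sideways, more than I intended, but no movement showed. One rougher comparison during the unlock drifted 0.5 px. I put that down to shadows, since the other camera and the last pictures did not confirm it.
- **Roof panel:** The snap tab released and the panel popped up. I lifted it off by its bar and lowered it with about 5 N of contact. It lies flat, bar upwards, with its centre about 1 to 2 mm from the measured middle of the mat.
- **Brake release:** I lifted the lever until it met its upper stop, at about 9 N. The pedal is back within 0.6 px of where it started.
- **Bystanders:** The tree, glue bottle, tape roll and mug look undisturbed in the last pictures. I did not measure them. The arm touched nothing at hand-in.

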